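# Coating-thickness reading on an indexed coupon

## Task

Take a coating-thickness reading on the square coupon: turn the carousel by its knob until the square coupon clicks into place in the open window of the dust cover, then draw the pen probe from its leaning holder and set its sprung nose inside the ring scribed on that coupon, with the probe upright, square to the coupon. Press gently, so that the nose is about half-way in and never driven hard against its stop, and finish while still holding the probe there like that; leave everything else on the bench where it is.

Things in the scene. Friction and masses are not known exactly. Their poses are not given: they have to be found in the camera images.
- turntable (a joint): disc angle, rad, counterclockwise from above; 0 with the square coupon in the middle of the window. Free to turn; every 1.047 rad (60 deg) a sprung roller drops into an index wheel: let go within about 15 deg of a station, it pulls itself there (up to 0.25 N m to turn on). Starts one or two stations counterclockwise of 0 (at 1.05 or 2.09).
- knob_grip (a point): grip point of the carousel's knob, on the disc's upright axis, 98 mm above the worktop. The knob is a black bar, 50 mm long, 14 mm thick, from 72 to 108 mm above the worktop, on a hub of 21 mm radius (top at 72 mm); it turns with the disc. x lies along the bar; its -x end (white line, pointer) points to the square coupon. Take it from above across the 14 mm.
- test_spot (a point): the marked spot: middle of the upper face of the square coupon (steel, 40 x 40 x 4.5 mm, fixed on the disc; the other five are round, 42 mm), inside a scribed ring of 16 mm inner diameter. 78 mm from the disc's axis; the face is level, 52.5 mm above the worktop.
- window_centre (a point): where the marked spot belongs: middle of the window at the height of the coupon's face, 78 mm from the disc's axis on the robot's side, above a black index mark on the housing. The window is the open 66 degree sector of the clear dust cover (sheet 62 to 65 mm above the worktop, radius 30 to 119 mm); elsewhere the cover keeps the probe off the coupons.
- carousel: the fixed white round housing of the carousel, 244 mm across, about 47 mm high; origin on the disc's axis on the worktop; the window lies on its -x side, an index plunger sticks out of its far (+x) side.
- dust_cover: the clear dust cover, fixed on the carousel; same origin and axes as the carousel.
- probe: pen probe: grey round body 118 mm long, 18 mm in diameter, with a collar (29 mm across) from 50 to 55 mm above its lower end, which tapers to 9 mm; 0.09 kg. Origin at the middle of the body's lower end, z along its axis to the blunt upper end. Starts hanging in the holder by its collar, leaning with the tube.
- probe_grip (a point): grip point on the probe's axis, 88 mm above the origin, midway along the plain upper part (55 to 118 mm).
- probe_tip (a point): round end of the probe's sprung measuring nose (5 mm thick pin), on the probe's axis; 12 mm below the probe's origin when the nose is out.
- probe_nose (a joint): how far the nose is pushed into the probe's body, m: 0 fully out, 0.010 fully in, where it stops hard. The spring gives about 0.75 N at 0 and 3.25 N at 0.010.
- probe_holder: fixed desk holder: dark round foot, 86 mm across, 15 mm high, with an aluminium tube (21 mm bore, 29 mm outside, 70 mm long) leaning 20 degrees from upright towards the holder's -x. Origin under the middle of the foot. The probe is drawn out along the tube; about 65 mm of probe is inside it.
- holder_mouth (a point): middle of the mouth of the holder's tube, 78 mm above the worktop.
- beaker_250: glass beaker with spout, 72 mm across, 94 mm high, just left of the hob; bystander, leave alone. Origin under its middle.
- beaker_100: glass beaker with spout, 52 mm across, 70 mm high, near the front edge; bystander, leave alone. Origin under its middle.
- petri_dish: small glass petri dish, 50 mm across, 14 mm high, near the front edge; bystander, leave alone. Origin under its middle.
- crucible: porcelain crucible, 40 mm across, 36 mm high; bystander, leave alone. Origin under its middle.
- crucible_lid: porcelain crucible lid, 43 mm across, 12 mm high; bystander, leave alone. Origin under its middle.
- stopper_1: rubber stopper, 30 mm across, 26 mm high; bystander, leave alone. Origin under its middle.
- phone: mobile phone lying flat, 158 x 76 x 8 mm, between carousel and hob; bystander, leave alone. Origin under its middle.
- tweezers: steel tweezers lying flat, 126 x 14 x 10 mm, near the front edge; bystander, leave alone. Origin under its middle.
Mind the look-alikes: they are no part of the job. What is shaped like the probe but green is not meant.

How it is judged (in metres and radians):
On the way, in this order (a step that is already met when the one before it is completed fails the run):
1. the square coupon stands in the middle of the window, the knob let go and the disc at rest (horizontal distance between test_spot and window_centre below 0.005 m and velocity of joint turntable between -0.05 and 0.05 rad/s and contact force between the fingers and carousel below 0.1 N), for 0.2 s.
2. the probe is out of its holder (distance between probe and holder_mouth above 0.07 m and contact force between the fingers and probe above 2 N), for 0.1 s.
At the end, for the whole second after the job is handed in: Square coupon within 5 mm of the window's middle; probe held upright within 0.12 rad, still, tip within 6 mm of the marked spot, nose 1.5 to 8.8 mm in, pressing the coupon with 0.5 to 6 N; it touches neither cover nor holder, and the arm touches nothing of the carousel (horizontal distance between test_spot and window_centre below 0.005 m and distance between probe_tip and test_spot below 0.006 m and angle between probe's own z axis and vertical below 0.12 rad and value of joint probe_nose between 0.0015 and 0.0088 m and contact force between probe and carousel between 0.5 and 6 N and contact force between the fingers and probe above 2 N and contact force between probe and dust_cover below 0.1 N and contact force between probe and probe_holder below 0.1 N and linear speed of probe below 0.01 m/s and contact force between each of the arm, the fingers and carousel below 0.1 N); the arm keeps its last pose, push and grip.
It fails at once if the probe is pressed hard on the carousel (over 15 N) (contact force between probe and carousel above 15 N).
It fails at once if a bystander is shoved by more than 30 mm (distance of any of beaker_250, beaker_100, petri_dish, crucible, crucible_lid, stopper_1, phone, tweezers from where it was at the start of the episode above 0.03 m).
It also fails if it takes over 59 s, if anything falls off the work surface, if the arm or the gripper's body presses on something with over 40 N, if the wrist force passes 120 N, or if a joint passes its speed limit or range.

## Robot

A 7-joint arm with a two-finger parallel gripper is mounted at the origin on a cart in front of the work surface, level with it; the furniture and walls round the work are solid. World frame = base frame: x ahead of the robot, y to its left, z up, the work surface at z = 0. Lengths are in mm, angles in degrees, forces in N, time in s.
With the tool pointing down it reaches from about 400 to 925 mm from the base axis. Payload 4.1 kg.
Tool frame: the origin (TCP) lies midway between the tips of the shut fingers; the grasp point (between the pads) lies 19 mm behind it; z points along the fingers, x is the direction in which the jaws open and shut, and the axes are right-handed (so a half turn about z gives the same grasp; the last joint's range is limited). The gripper opens to 85 mm and grips with 20 to 120 N. Pads are 22 mm wide; open, the fingers measure 114 mm over their backs; the gripper's body (76 mm by 85 mm) begins 54 mm behind the grasp point. The pads swing forward as they close: fully open they stand 13 mm farther back than shut.
Start: joints at [66.406, 22.827, 2.584, 88.041, -1.071, 69.15, -2.905], TCP at [200.058, -618.482, 231.347] pointing down, gripper open.
Joint ranges: [-161.44, 161.44], [-28.35, 127.94], [-78.24, 83.42], [0, 140.83], [-78.03, 258.03], [13.02, 114.36], [-168.23, 168.23]. Speed limits (degrees/s): [147.25, 147.25, 180, 180, 180, 180, 180].

## Interface

Orientations are given as a 3x3 rotation matrix whose columns are the frame's x, y, z axes.
In Python, from rig import manip gives the robot as it stands.
- The arm moves only by the tool send_rows, never from a script. Its argument "motion" is one flat list of numbers, 7 for each row, row after row: the shift along the tool's x, y, z in cm, then the turn, a rotation vector about the tool's x, y, z in rad, then the closure, from 0 (fully open) to 1 (shut). In form: [dx, dy, dz, ax, ay, az, claw, dx, dy, dz, ax, ay, az, claw, ...]. A call has 1 to 12 rows; each row is the pose to reach, as a shift and turn from the pose commanded when the call began, along the tool's axes at that moment; what a row does not reach only later rows make up. A row lasts 1/12 s, in which the tool goes at most 41.7 mm and 7.16 degrees, less where a joint would pass 70% of its speed; a pose out of reach is approached as far as the arm can. A call with a gripper value outside its range is refused whole. The fingers move at their own pace and stop on an object; "grip_force" is the grip in N (left out, the last holds). Time passes only in rows, so rows that repeat a pose let the fingers close. It gives the time, the measured TCP pose, the force and the opening at its end, in the units of the state.
- manip.get_obs(): the state, without advancing time (a new reading comes with each control period).
- manip.camera(name): name is "scene" or "top" or "wrist"; returns a dict with "image" (384x512x3 uint8, red, green, blue), "z_map" (384x512 float32, mm along the optical axis (not along the pixel's ray), 0 where there is no reading), "mtx" (3x3 intrinsics, pixels), "k1" (the pictures are not rectified: a ray, as slopes to the right and down, at radius r is drawn at 1 + k1 r^2 times it, then the intrinsics apply), "R" (3x3) and "t" (3): a world point X has camera coordinates R X + t; the wrist camera has in their place "mount" (4x4, takes a point from camera to tool coordinates, whose origin is the TCP and whose axes are the tool frame's). Camera axes: x right, y down, z forward; pixel columns grow to the right and rows downward; lengths in mm; the calibration is good to about 2 mm. A picture is of the moment at which its call begins: read the wrist's pose just before it.
- manip.job_done(): hands the job in, once; it reports no verdict.
Trained networks look in the newest picture that a camera, given by its name, has taken for a name from the list of things; names that differ only in an ending like _2 or _b are one class to them, and where a whole thing is asked for, a point or a joint stands for the part that bears it (a point fixed in the world has none). Each returns a list of dicts, best first, with "score" (0 to 1); they miss things now and then, are a little off and sometimes report something else, mostly with a low value. They report only what shows in the picture. A call takes as long as a camera call. They do not tell look-alikes from the thing itself.
- manip.outline_of(name, camera): "pixels" (384x512 bool, what is visible of it) and "extent" ([left, top, right, bottom] in pixels, round what is visible of it).
The state is a dict: "clock": time; "qpos": joint angles; "qd": joint speeds; "joint_torque": joint torques, N m; "tool_pos": TCP position; "eef_rot": TCP orientation; "ft_force": force on the tool from outside, world axes, zero at the start; "wrist_torque": the same for the moment, N m; "gripper_width": finger opening in mm.
Only numpy, scipy, OpenCV 4.12 (cv2) and the standard library are available. Lean on these libraries where they do the work, as an engineer would, in place of code of your own. Each camera call takes 0.05 s, during which the arm holds its last target. There are 200 camera calls.

## Working session

There is one attempt and no reset: what is moved stays moved. The work goes in short steps, Python scripts to look and compute and a tool call to move; the robot and the scene stay as the last step left them, time stands still between calls to the robot, and variables do not carry over. Pictures are saved under pics/ and viewed, about 8 in all and at most 12, crops included, and the job is handed in when it is done.

Besides the shell and the picture viewer there is one more tool, called by a JSON object that holds its "name" and its "arguments", one argument or row to a line. send_rows: Moves the arm, as the interface text tells. Its arguments: {"type":"object","properties":{"motion":{"type":"array"},"grip_force":{"type":"number"}},"required":["motion"]}

```bash
mkdir -p pics; ls; cat > h.py <<'E'
import numpy as np, cv2
from rig import manip
def cam(n):
    o=manip.get_obs(); c=manip.camera(n)
    if 'mount' in c:
        T=np.eye(4);T[:3,:3]=np.array(o['eef_rot']);T[:3,3]=o['tool_pos']
        W=T@np.array(c['mount']); c['Rw'],c['p']=W[:3,:3],W[:3,3]
    else:
        c['Rw']=np.array(c['R']).T; c['p']=-c['Rw']@np.array(c['t'])
    return c
def slopes(c,uv):
    K=np.array(c['mtx']); uv=np.atleast_2d(np.array(uv,float))
    return cv2.undistortPoints(uv[:,None],K,np.array([c['k1'],0,0,0.]))[:,0]
def pts(c,uv):
    """world points by depth"""
    uv=np.atleast_2d(uv).astype(int); s=slopes(c,uv); z=c['z_map'][uv[:,1],uv[:,0]]
    P=np.c_[s*z[:,None],z]@c['Rw'].T+c['p']; return P[z>0]
def ray(c,uv):
    s=slopes(c,uv); d=np.c_[s,np.ones(len(s))]@c['Rw'].T; return c['p'],d
def atz(c,uv,z):
    p,d=ray(c,uv); return p+d*((z-p[2])/d[:,2])[:,None]
def proj(c,X):
    x=(np.atleast_2d(X)-c['p'])@c['Rw']; s=x[:,:2]/x[:,2:]; r=(s**2).sum(1,keepdims=True)
    s=s*(1+c['k1']*r); K=np.array(c['mtx']); return s*[K[0,0],K[1,1]]+K[:2,2]
def mask(n,c):
    return [(round(d['score'],2),d['extent'],d['pixels']) for d in manip.outline_of(n,c)]
def save(n,im,s=1):
    cv2.imwrite('pics/'+n,cv2.resize(im[:,:,::-1],None,fx=s,fy=s,interpolation=cv2.INTER_CUBIC))
E
python3 - <<'E'
from h import *
np.set_printoptions(precision=1,suppress=True)
print(manip.get_obs())
for n in('top','scene'):
    c=cam(n); save(n+'.png',c['image'],1.5); print(n,c['p'],c['Rw'][:,2])
    for o in('carousel','probe','probe_holder','knob_grip','test_spot','beaker_250','phone','crucible','stopper_1'):
        for s,e,m in mask(o,n)[:3]:
            v,u=np.nonzero(m); P=pts(c,np.c_[u,v])
            print(o,s,e,np.median(P,0),np.percentile(P,2,0),np.percentile(P,98,0))
E
```

```text
pics
{'clock': 0.0, 'qpos': array([66.4, 22.9,  2.6, 88.1, -1.1, 69.2, -2.9]), 'qd': array([ 0. ,  0.1, -0.1, -0. , -0. , -0. ,  0.1]), 'joint_torque': array([ -0. , -47.5,   1.4, -25.4,   0. ,   0. ,   0. ]), 'tool_pos': array([ 199.9, -617.8,  230.3]), 'eef_rot': array([[ 0.3, -1. , -0. ],
       [-1. , -0.3,  0. ],
       [-0. ,  0. , -1. ]]), 'ft_force': array([-0. ,  0.2,  0.4]), 'wrist_torque': array([ 0.,  0., -0.]), 'gripper_width': 85.6679019633748}
top [ 276.6   80.2 1439.5] [ 0.2 -0.  -1. ]
carousel 0.93 [261.1, 153.3, 334.6, 227.9] [576.9 -61.6  61. ] [ 472.8 -170.    41.1] [692.5  44.8  91.3]
probe 0.71 [221.5, 237.0, 237.7, 253.6] [407.2 167.2   4.1] [380.7 141.   -4.2] [427.9 187.7  72.2]
probe 0.66 [138.0, 214.0, 151.0, 245.8] [456.3 450.   19.3] [410.3 427.3  -2.1] [508.6 471.5  29.4]
probe 0.27 [263.0, 154.8, 334.9, 227.0] [603.6 -45.8  61.9] [ 494.7 -173.9   55.5] [692.9  44.9  68.4]
probe_holder 0.78 [176.8, 198.4, 200.4, 221.8] [518.5 295.1  15.5] [488.2 267.7   8. ] [561.9 336.2  58.2]
probe_holder 0.65 [224.0, 238.0, 236.6, 254.5] [407.  164.7   4.6] [380.1 139
[... 1612 characters left out ...]
8.7 317.1  16.3] [485.4 273.2   2.4] [551.2 346.6  72.1]
knob_grip 0.6 [266.0, 165.0, 310.8, 199.1] [550.8 -77.   53. ] [ 474.8 -149.3   45.9] [592.7 -38.8 108. ]
test_spot 0.57 [268.7, 167.3, 310.3, 197.9] [555.3 -73.   53.2] [ 475.8 -139.1   46.9] [592.3 -37.9 108.3]
beaker_250 0.74 [342.2, 161.6, 362.3, 195.2] [ 412.9 -231.6   64.4] [ 389.  -291.2   10.4] [ 457.6 -218.6   94.4]
beaker_250 0.69 [257.1, 218.7, 276.8, 255.1] [396.5 175.1  47.9] [380.5 140.1   4.7] [430.5 189.7  70.7]
phone 0.43 [278.6, 163.6, 309.0, 172.8] [ 646.1 -300.6    9.8] [ 631.3 -307.2    7.5] [ 764.6 -265.7   10.8]
crucible 0.49 [234.2, 243.5, 252.2, 264.0] [414.8 241.4  25.6] [396.3 212.6   0.2] [464.1 259.9  37.3]
```

```bash
python3 - <<'E'
from h import *
a=cv2.imread('pics/top.png'); b=cv2.imread('pics/scene.png')
f=lambda im,x0,y0,x1,y1:cv2.resize(im[int(y0*1.5):int(y1*1.5),int(x0*1.5):int(x1*1.5)],(800,int(800*(y1-y0)/(x1-x0))),interpolation=cv2.INTER_CUBIC)
cv2.imwrite('pics/two.png',cv2.resize(np.vstack([f(a,120,130,390,260)[:,:],f(b,120,150,380,300)]),None,fx=.7,fy=.7))
print(cv2.imread('pics/two.png').shape)
E
```

```text
(592, 560, 3)
```

View pics/two.png

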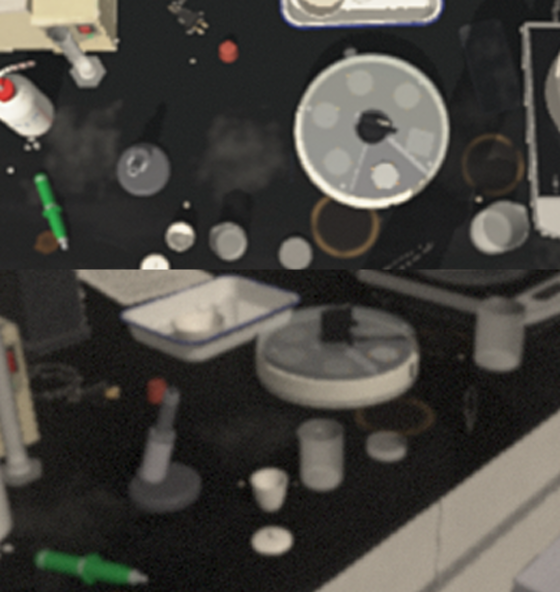

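```bash
cat >> h.py <<'E'
def Rdown(yaw):
    a=np.radians(yaw); return np.array([[np.cos(a),np.sin(a),0],[np.sin(a),-np.cos(a),0],[0,0,-1.]])
def row(p,R,o=None):
    from scipy.spatial.transform import Rotation as Ro
    o=o or manip.get_obs(); T=np.array(o['eef_rot'])
    return np.round(np.r_[T.T@(np.array(p)-o['tool_pos'])/10, Ro.from_matrix(T.T@R).as_rotvec()],3)
E
python3 - <<'E'
from h import *
np.set_printoptions(precision=3,suppress=True)
print(row([540,-62,330],Rdown(-15)))
c=cam('wrist');print(c['mount'],c['mtx'],c['k1'])
E
```

```text
[-42.483 -49.471  -9.87    0.     -0.     -0.996]
[[   1.      -0.001    0.       0.218]
 [   0.001    0.953    0.303  -78.957]
 [  -0.      -0.303    0.953 -142.487]
 [   0.       0.       0.       1.   ]] [[296.214   0.    249.214]
 [  0.    296.214 195.072]
 [  0.      0.      1.   ]] -0.04743483884116417
```

{"name": "send_rows", "arguments": {
  "motion": [0,0,-10,0,0,0,0,-5,-6,-10,0,0,0,0,-44.6,-55.3,-10,0,0,-0.996,0,-44.6,-55.3,-10,0,0,-0.996,0,-44.6,-55.3,-10,0,0,-0.996,0,-44.6,-55.3,-10,0,0,-0.996,0,-44.6,-55.3,-10,0,0,-0.996,0,-44.6,-55.3,-10,0,0,-0.996,0,-44.6,-55.3,-10,0,0,-0.996,0,-44.6,-55.3,-10,0,0,-0.996,0,-44.6,-55.3,-10,0,0,-0.996,0,-44.6,-55.3,-10,0,0,-0.996,0]
}}

```text
clock: 2.05
tool_pos: [446.6, -240.4, 318.9]
eef_rot: [[0.966, -0.259, 0.001], [-0.259, -0.966, -0.001], [0.001, 0.001, -1.0]]
ft_force: [0.5, -0.4, -0.1]
gripper_width: 85.6
```

```bash
python3 - <<'E'
from h import *
np.set_printoptions(precision=3,suppress=True)
o=manip.get_obs();print(o['clock'],o['tool_pos'],o['qpos'],row([590,-25,330],Rdown(-15)))
E
```

```text
2.05 [ 446.615 -240.385  318.933] [ 42.116   5.391 -20.155  99.423   1.95   75.465   6.541] [  8.27  -24.517  -1.116   0.001  -0.001  -0.   ]
```

{"name": "send_rows", "arguments": {
  "motion": [8.3,-24.5,-1.1,0,0,0,0,8.3,-24.5,-1.1,0,0,0,0,8.3,-24.5,-1.1,0,0,0,0,8.3,-24.5,-1.1,0,0,0,0,8.3,-24.5,-1.1,0,0,0,0,8.3,-24.5,-1.1,0,0,0,0,8.3,-24.5,-1.1,0,0,0,0,8.3,-24.5,-1.1,0,0,0,0]
}}

```text
clock: 2.72
tool_pos: [590.7, -22.1, 329.3]
eef_rot: [[0.968, -0.252, 0.001], [-0.252, -0.968, 0.003], [-0.0, -0.003, -1.0]]
ft_force: [-0.1, -0.0, 0.2]
gripper_width: 85.4
```

```bash
python3 - <<'E'
from h import *
np.set_printoptions(precision=2,suppress=True)
o=manip.get_obs();print(o['clock'],o['tool_pos'],o['qpos'])
c=cam('wrist'); save('w1.png',c['image'],1.5)
import pickle; pickle.dump({k:c[k] for k in('image','z_map','mtx','k1','Rw','p')},open('w1.pkl','wb'))
for n in('knob_grip','test_spot','carousel'):
    for s,e,m in mask(n,'wrist')[:2]:
        v,u=np.nonzero(m); P=pts(c,np.c_[u,v]); print(n,s,e,np.median(P,0),np.percentile(P,2,0),np.percentile(P,98,0))
v,u=np.mgrid[0:384:2,0:512:2]; P=pts(c,np.c_[u.ravel(),v.ravel()])
k=P[(P[:,2]>95)&(P[:,2]<118)&(np.hypot(P[:,0]-580,P[:,1]+62)<60)]
print('knob top',len(k),k.mean(0),cv2.minAreaRect(k[:,:2].astype(np.float32)))
E
```

```text
2.7167 [590.71 -22.06 329.34] [ 22.38  15.37 -30.53  87.58   7.73  79.15 -23.27]
knob_grip 0.64 [180.6, 166.3, 272.4, 242.9] [533.75 -71.71  48.96] [ 480.72 -128.86   46.65] [610.   -39.64 108.43]
test_spot 0.87 [179.2, 168.7, 275.0, 245.8] [533.34 -71.91  48.93] [ 480.84 -129.83   46.65] [610.   -39.52 108.42]
carousel 0.65 [56.1, 2.4, 89.1, 16.8] [408.52 238.66  20.45] [398.86 222.18   2.41] [435.31 250.49  36.52]
carousel 0.59 [168.9, 102.3, 340.4, 262.7] [591.84 -51.5   61.81] [ 480.85 -168.03   45.64] [697.77  47.38  91.89]
knob top 104 [587.25 -62.06 106.94] ((586.755859375, -62.383033752441406), (48.01927185058594, 13.217735290527344), 75.42518615722656)
```

View pics/w1.png

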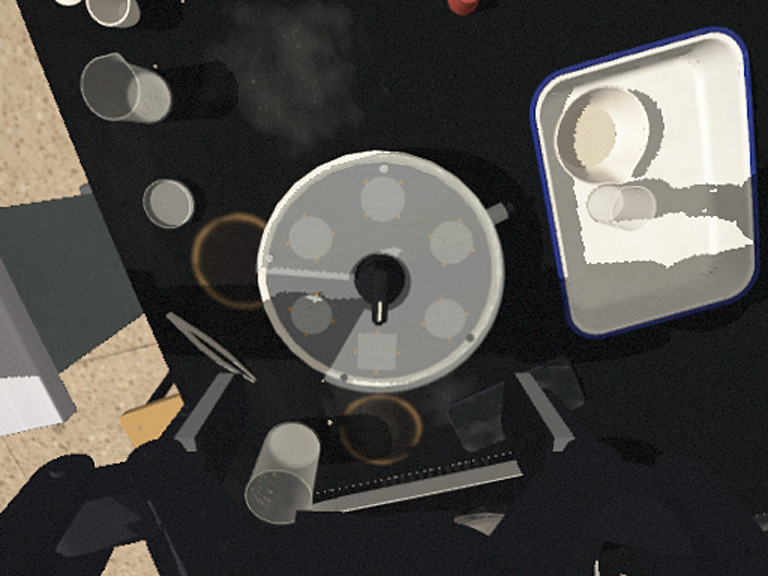

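{"name": "send_rows", "arguments": {
  "motion": [0.65,4,8,0,0,0,0,0.65,4,16,0,0,0,0,0.65,4,16,0,0,0,0,0.65,4,16,0,0,0,0,0.65,4,16,0,0,0,0,0.65,4,16,0,0,0,0,0.65,4,16,0,0,0,0]
}}

```text
clock: 3.5
tool_pos: [587.0, -67.7, 172.0]
eef_rot: [[0.966, -0.26, 0.004], [-0.26, -0.966, -0.0], [0.004, -0.001, -1.0]]
ft_force: [0.7, 0.1, 1.0]
gripper_width: 85.7
```

```bash
python3 - <<'E'
from h import *
np.set_printoptions(precision=3,suppress=True)
o=manip.get_obs();print(o['clock'],o['tool_pos'],o['qpos'])
c=cam('wrist')
v,u=np.mgrid[0:384,0:512]; P=pts(c,np.c_[u.ravel(),v.ravel()])
k=P[(P[:,2]>98)&(P[:,2]<118)&(np.hypot(P[:,0]-587,P[:,1]+62)<35)]
r=cv2.minAreaRect(k[:,:2].astype(np.float32)); print('knob top',len(k),k.mean(0),np.median(k[:,2]),r)
print(row([r[0][0],r[0][1],81],Rdown(-14.6)))
E
```

```text
3.5 [586.962 -67.727 171.976] [ 24.686  21.496 -28.224  99.88   11.424  61.25  -22.445]
knob top 1207 [587.382 -61.288 107.398] 107.70731291625577 ((586.8514404296875, -63.072242736816406), (49.98601150512695, 13.963050842285156), 73.48587036132812)
[-0.239 -0.365  9.179 -0.001 -0.006 -0.007]
```

{"name": "send_rows", "arguments": {
  "motion": [-0.1,-0.5,4,0,0,0,0,-0.1,-0.5,7.5,0,0,0,0,-0.1,-0.5,9.1,0,0,0,0,-0.1,-0.5,9.1,0,0,0,0.4,-0.1,-0.5,9.1,0,0,0,1,-0.1,-0.5,9.1,0,0,0,1,-0.1,-0.5,9.1,0,0,0,1,-0.1,-0.5,9.1,0,0,0,1,-0.1,-0.5,9.1,0,0,0,1,-0.1,-0.5,9.1,0,0,0,1,-0.1,-0.5,9.1,0,0,0,1],
  "grip_force": 40
}}

```text
clock: 4.47
tool_pos: [585.6, -62.0, 80.1]
eef_rot: [[0.966, -0.26, -0.0], [-0.26, -0.966, -0.0], [-0.0, 0.0, -1.0]]
ft_force: [-3.2, 0.7, 8.6]
gripper_width: 13.2
```

{"name": "send_rows", "arguments": {
  "motion": [0,0,0,0,0,0.1,1,0,0,0,0,0,0.2,1,0,0,0,0,0,0.3,1,0,0,0,0,0,0.4,1,0,0,0,0,0,0.5,1,0,0,0,0,0,0.6,1,0,0,0,0,0,0.7,1,0,0,0,0,0,0.8,1,0,0,0,0,0,0.9,1,0,0,0,0,0,1.0,1,0,0,0,0,0,1.047,1,0,0,0,0,0,1.047,1]
}}

```text
clock: 5.47
tool_pos: [586.6, -62.9, 80.2]
eef_rot: [[0.256, -0.967, 0.002], [-0.967, -0.256, -0.001], [0.002, -0.002, -1.0]]
ft_force: [-2.4, -1.4, 6.1]
gripper_width: 13.3
```

{"name": "send_rows", "arguments": {
  "motion": [0,0,0,0,0,0,1,0,0,0,0,0,0,0.6,0,0,0,0,0,0,0.2,0,0,0,0,0,0,0,0,0,0,0,0,0,0,0,0,0,0,0,0,0,0,0,-3,0,0,0,0,0,0,-7,0,0,0,0,0,0,-11,0,0,0,0,0,0,-15,0,0,0,0,0,0,-15,0,0,0,0]
}}

```text
clock: 6.38
tool_pos: [591.1, -62.2, 237.6]
eef_rot: [[0.259, -0.966, 0.016], [-0.966, -0.259, -0.001], [0.005, -0.015, -1.0]]
ft_force: [1.9, 0.2, 0.9]
gripper_width: 85.3
```

```bash
python3 - <<'E'
from h import *
np.set_printoptions(precision=2,suppress=True)
o=manip.get_obs();print(o['clock'],o['tool_pos'],o['qpos'],o['eef_rot'])
c=cam('wrist'); save('w2.png',c['image'],1.5)
v,u=np.mgrid[0:384,0:512]; P=pts(c,np.c_[u.ravel(),v.ravel()])
k=P[(P[:,2]>98)&(P[:,2]<118)&(np.hypot(P[:,0]-587,P[:,1]+62)<35)]
r=cv2.minAreaRect(k[:,:2].astype(np.float32)); print('knob top',len(k),k.mean(0),np.median(k[:,2]),r)
t=cam('top'); s=cam('scene')
for n,cc in(('top',t),('scene',s)):
    for nm in('probe','probe_holder'):
        for sc,e,m in mask(nm,n)[:4]: 
            v,u=np.nonzero(m);P=pts(cc,np.c_[u,v]); print(n,nm,sc,e,np.median(P,0))
a=t['image'][185:245,160:220]; b=s['image'][195:270,165:225]
f=lambda a:cv2.resize(a[:60],(400,400),interpolation=cv2.INTER_CUBIC)
save('pr.png',np.hstack([f(a),cv2.resize(b,(400,500),interpolation=cv2.INTER_CUBIC)[:400]]))
E
```

```text
6.3833 [591.05 -62.19 237.64] [ 13.34  16.74 -14.25  95.92   4.5   66.96 -77.03] [[ 0.26 -0.97  0.02]
 [-0.97 -0.26 -0.  ]
 [ 0.01 -0.02 -1.  ]]
knob top 718 [588.35 -62.93 107.41] 107.71793753161239 ((587.0733032226562, -63.26163101196289), (48.970741271972656, 13.994690895080566), 13.454225540161133)
top probe 0.63 [182.3, 204.0, 189.9, 214.4] [517.66 297.37  90.22]
top probe 0.48 [139.9, 214.5, 153.7, 247.7] [453.22 447.56  20.79]
top probe_holder 0.4 [223.7, 238.6, 238.1, 254.5] [409.63 163.81   4.19]
scene probe 0.78 [192.0, 207.2, 205.0, 229.0] [509.97 307.33 103.54]
scene probe 0.67 [136.7, 281.5, 185.1, 293.5] [452.63 454.3   20.44]
scene probe 0.37 [236.5, 245.0, 252.7, 261.3] [412.76 242.68  25.55]
scene probe_holder 0.88 [179.2, 227.9, 218.4, 261.7] [519.25 317.56  16.25]
```

View pics/w2.png

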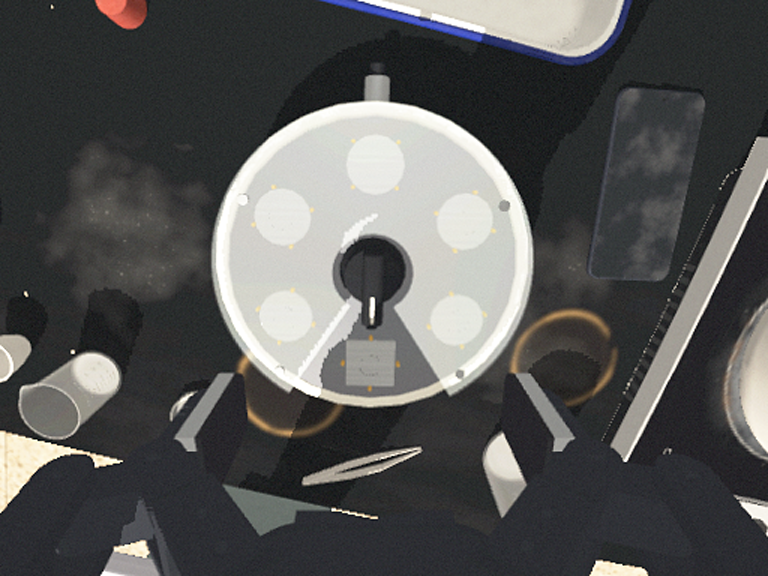

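View pics/pr.png

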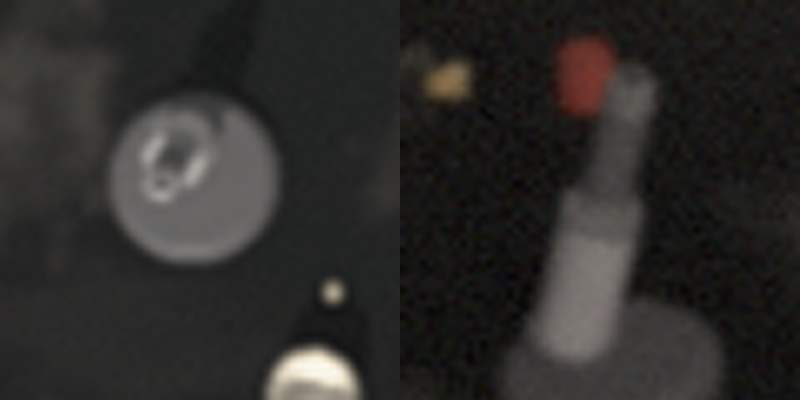

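```bash
python3 - <<'E'
from h import *
np.set_printoptions(precision=2,suppress=True)
print(row([515,270,320],Rdown(0)))
E
```

```text
[-33.9   -1.84  -9.32   0.     0.    -1.31]
```

{"name": "send_rows", "arguments": {
  "motion": [0,0,-4,0,0,0,0,-33.9,-1.8,-8.3,0,0,-1.31,0,-33.9,-1.8,-8.3,0,0,-1.31,0,-33.9,-1.8,-8.3,0,0,-1.31,0,-33.9,-1.8,-8.3,0,0,-1.31,0,-33.9,-1.8,-8.3,0,0,-1.31,0,-33.9,-1.8,-8.3,0,0,-1.31,0,-33.9,-1.8,-8.3,0,0,-1.31,0,-33.9,-1.8,-8.3,0,0,-1.31,0,-33.9,-1.8,-8.3,0,0,-1.31,0,-33.9,-1.8,-8.3,0,0,-1.31,0,-33.9,-1.8,-8.3,0,0,-1.31,0]
}}

```text
clock: 7.73
tool_pos: [514.3, 271.4, 310.2]
eef_rot: [[1.0, 0.01, -0.002], [0.01, -1.0, -0.0], [-0.002, 0.0, -1.0]]
ft_force: [0.1, -0.3, -0.4]
gripper_width: 85.4
```

```bash
python3 - <<'E'
from h import *
np.set_printoptions(precision=2,suppress=True)
o=manip.get_obs();print(o['clock'],o['tool_pos'],o['qpos'],o['qd'])
c=cam('wrist'); save('w3.png',c['image'],1.5)
v,u=np.mgrid[0:384,0:512]; P=pts(c,np.c_[u.ravel(),v.ravel()])
N=P[np.hypot(P[:,0]-518,P[:,1]-305)<75]
for a,b in((5,22),(40,60),(60,78),(78,90),(90,105),(105,120),(120,135),(135,150)):
    k=N[(N[:,2]>a)&(N[:,2]<b)]
    if len(k): print(a,b,len(k),k.mean(0),cv2.minAreaRect(k[:,:2].astype(np.float32))[:2])
for nm in('probe','probe_holder'):
    for sc,e,m in mask(nm,'wrist')[:2]:
        v,u=np.nonzero(m);Q=pts(c,np.c_[u,v]); print(nm,sc,e,np.median(Q,0))
np.save('N3.npy',N)
E
```

```text
7.7333 [514.34 271.45 310.16] [ -3.57  15.53 -35.36  90.42   9.09  77.08 -39.43] [ 5.65  0.89 -4.08  0.41  1.89  0.48 35.55]
5 22 1662 [528.5  311.81  14.88] ((530.8709106445312, 306.4111633300781), (82.60447692871094, 85.456298828125))
40 60 98 [546.79 313.08  49.69] ((544.4476928710938, 312.5487060546875), (16.521211624145508, 29.665435791015625))
60 78 105 [539.47 311.86  68.88] ((532.1796264648438, 310.92462158203125), (21.052148818969727, 34.26323318481445))
78 90 240 [530.09 307.38  83.95] ((528.5739135742188, 306.05694580078125), (24.79224395751953, 28.347410202026367))
90 105 72 [525.6  307.04  97.68] ((524.6751098632812, 307.320556640625), (11.242156028747559, 17.953929901123047))
105 120 77 [520.22 305.7  112.56] ((518.3876342773438, 305.7197265625), (10.617721557617188, 19.25992202758789))
120 135 88 [514.93 304.95 127.01] ((514.1360473632812, 304.5550231933594), (10.415410041809082, 19.4936466217041))
135 150 235 [506.25 301.14 141.  ] ((506.283203125, 300.6473388671875), (17.658855438232422, 17.45458221435547))
probe 0.71 [166.6, 0.7, 254.6, 42.4] [465.   451.34  19.98]
probe 0.65 [230.4, 128.9, 268.1, 157.0] [518.19 305.08 115.82]
probe_holder 0.79 [231.6, 104.4, 291.8, 161.5] [535.57 316.08  15.5 ]
probe_holder 0.28 [140.9, 132.3, 169.2, 157.2] [370.62 284.73   3.27]
```

View pics/w3.png

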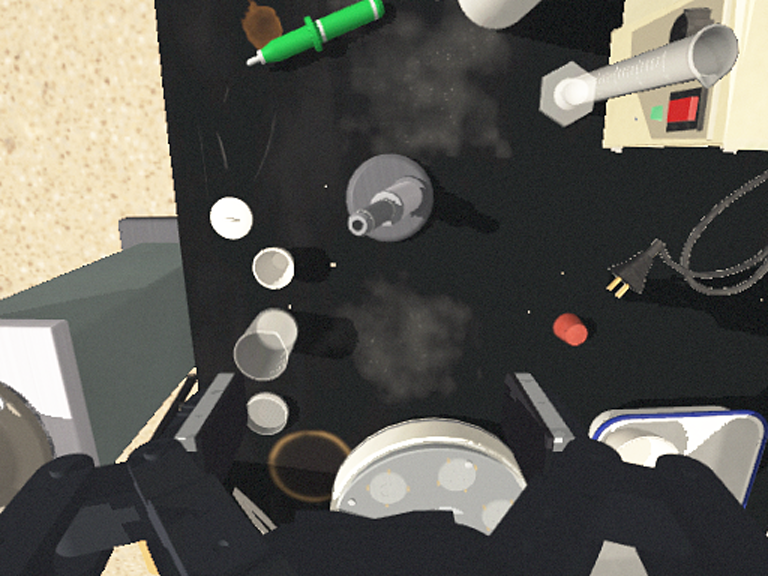

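```bash
cat > fit.py <<'E'
from h import *
from scipy.optimize import least_squares
np.set_printoptions(precision=2,suppress=True)
def fit(c):
    v,u=np.mgrid[0:384,0:512]; P=pts(c,np.c_[u.ravel(),v.ravel()])
    N=P[(np.hypot(P[:,0]-518,P[:,1]-305)<40)&(P[:,2]>92)&(P[:,2]<155)]
    def f(q):
        phi,x,y=q; a=np.array([np.sin(T)*np.cos(phi),np.sin(T)*np.sin(phi),np.cos(T)])
        d=N-[x,y,110]; s=d@a; r=np.linalg.norm(d-s[:,None]*a,axis=1)
        return np.where(s>29,0,r-9)   # side wall
    T=np.radians(20)
    b=least_squares(f,[np.pi+.2,520,305],loss='soft_l1')
    phi,x,y=b.x; a=np.array([np.sin(T)*np.cos(phi),np.sin(T)*np.sin(phi),np.cos(T)])
    s=(N-[x,y,110])@a; top=np.percentile(s,97); k=s>top-2.5
    print('phi',np.degrees(phi),'pt110',x,y,'med|r|',np.median(abs(f(b.x))),len(N),'top s',top,'topC',N[k].mean(0),'axis there',np.array([x,y,110])+a*top)
    return a,np.array([x,y,110.]),top
def tool(a,yaw):
    z=-a; x=np.array([np.cos(np.radians(yaw)),np.sin(np.radians(yaw)),0]); x-=z*(x@z); x/=np.linalg.norm(x)
    return np.c_[x,np.cross(z,x),z]
E
python3 - <<'E'
from fit import *
o=manip.get_obs();print(o['clock'],o['tool_pos'],o['qd'])
c=cam('wrist'); o=manip.get_obs();print(o['tool_pos'],o['qd'])
c=cam('wrist'); a,p,top=fit(c)
s=cam('scene'); fit(s)
g=p+a*(top-30); print('grip',g)
for off in (-19,): print(g+a*(-19))
for yaw in(-70,0,20,100): print(yaw,row(g+a*(100-19),tool(a,yaw)),row(g-19*a,tool(a,yaw)))
E
```

```text
7.8833 [515.18 269.56 310.18] [ 0.08 -0.42  0.54 -0.16 -0.04  0.07 -0.46]
[515.3  269.43 310.46] [-0.03 -0.38  0.3  -0.22 -0.02  0.02  0.12]
phi 192.09755767506073 pt110 514.7446999756294 302.12443928113726 med|r| 0.030948207562863317 463 top s 34.95470043351859 topC [503.82 300.5  142.11] axis there [503.05 299.62 142.85]
phi 192.20781004813895 pt110 512.7227919831865 302.73042116609344 med|r| 0.3112530611733817 145 top s 35.007781232434276 topC [500.6  301.63 141.9 ] axis there [501.02 300.2  142.9 ]
grip [513.09 301.77 114.66]
[519.44 303.13  96.8 ]
-70 [-2.94 -2.66 12.01  0.27  0.25  1.22] [ 0.41 -3.38 21.41  0.27  0.25  1.22]
0 [-2.94 -2.66 12.01  0.08  0.34  0.01] [ 0.41 -3.38 21.41  0.08  0.34  0.01]
20 [-2.94 -2.66 12.01  0.01  0.35 -0.35] [ 0.41 -3.38 21.41  0.01  0.35 -0.35]
100 [-2.94 -2.66 12.01 -0.24  0.31 -1.73] [ 0.41 -3.38 21.41 -0.24  0.31 -1.73]
```

```bash
python3 - <<'E'
from fit import *
np.set_printoptions(precision=3,suppress=True)
a=np.array([np.sin(.349)*np.cos(np.radians(192.1)),np.sin(.349)*np.sin(np.radians(192.1)),np.cos(.349)]); g=np.array([512.5,302,114.5])
print(row(g+a*65,tool(a,12)))
E
```

```text
[-2.459 -2.796 13.531  0.038  0.348 -0.208]
```

{"name": "send_rows", "arguments": {
  "motion": [-1.5,-2.8,4,0.015,0.12,-0.07,0,-2.5,-2.8,8,0.025,0.24,-0.14,0,-2.5,-2.8,11,0.038,0.348,-0.208,0,-2.5,-2.8,13.5,0.038,0.348,-0.208,0,-2.5,-2.8,13.5,0.038,0.348,-0.208,0,-2.5,-2.8,13.5,0.038,0.348,-0.208,0]
}}

```text
clock: 8.53
tool_pos: [489.7, 297.0, 175.7]
eef_rot: [[0.92, 0.209, 0.332], [0.197, -0.978, 0.071], [0.34, -0.0, -0.941]]
ft_force: [0.3, 0.7, 0.7]
gripper_width: 85.0
```

```bash
python3 - <<'E'
from fit import *
np.set_printoptions(precision=3,suppress=True)
c=cam('wrist'); c=cam('wrist');o=manip.get_obs();print(o['tool_pos'],o['qpos'],o['qd'])
a,p,top=fit(c); g=p+a*(top-30); print(g,row(g-19*a,tool(a,12)))
np.save('ga.npy',[g,a])
E
```

```text
[493.281 299.324 179.496] [ -8.468  10.604 -36.038 116.208  25.822  40.187 -48.834] [ 0.345 -0.227 -0.07  -1.41   0.241 -0.204 -0.177]
phi 191.2893641129741 pt110 514.79407080277 302.11250733188854 med|r| 0.0 972 top s 35.04614305629787 topC [503.221 300.608 141.87 ] axis there [503.04  299.766 142.933]
[513.102 301.775 114.742] [-0.384  0.213  8.663 -0.008 -0.005 -0.003]
```

{"name": "send_rows", "arguments": {
  "motion": [-0.4,0.2,3,0,0,0,0,-0.4,0.2,6,0,0,0,0,-0.4,0.2,8.6,0,0,0,0,-0.4,0.2,8.6,0,0,0,0,-0.4,0.2,8.6,0,0,0,0.5,-0.4,0.2,8.6,0,0,0,1,-0.4,0.2,8.6,0,0,0,1,-0.4,0.2,8.6,0,0,0,1,-0.4,0.2,8.6,0,0,0,1,-0.4,0.2,8.6,0,0,0,1,-0.4,0.2,8.6,0,0,0,1],
  "grip_force": 45
}}

```text
clock: 9.55
tool_pos: [517.2, 302.1, 95.9]
eef_rot: [[0.918, 0.21, 0.337], [0.196, -0.978, 0.075], [0.346, -0.002, -0.938]]
ft_force: [0.4, -0.1, 5.4]
gripper_width: 17.5
```

{"name": "send_rows", "arguments": {
  "motion": [0,0,-1,0,0,0,1,0,0,-2.5,0,0,0,1,0,0,-4.5,0,0,0,1,0,0,-6.5,0,0,0,1,0,0,-8.5,0,0,0,1,0,0,-10.5,0,0,0,1,0,0,-12,0,0,0,1,0,0,-12,0,0,0,1,0,0,-12,0,0,0,1,0,0,-12,0,0,0,1]
}}

```text
clock: 10.38
tool_pos: [475.2, 291.8, 205.6]
eef_rot: [[0.919, 0.209, 0.333], [0.197, -0.978, 0.071], [0.34, -0.0, -0.94]]
ft_force: [0.3, 0.1, -1.3]
gripper_width: 17.4
```

```bash
python3 - <<'E'
from fit import *
np.set_printoptions(precision=3,suppress=True)
o=manip.get_obs(); print(o['tool_pos'],o['qpos'],o['ft_force'],o['gripper_width'])
# coupon spot: axis(587,-62.9) + 78 along carousel -x
c=np.array([587.1,-62.6]); 
for yaw in(13.45,15.4,14.4):
    w=np.radians(yaw); print(yaw,c-78*np.array([np.cos(w),np.sin(w)]))
print(row([511.5,-82,215],Rdown(-15)))
c=cam('wrist'); save('w4.png',c['image'])
E
```

```text
[475.17  291.788 205.606] [ -6.336   6.748 -37.864 116.404  21.275  42.922 -45.022] [ 0.292  0.066 -1.293] 17.360833558754543
13.45 [511.239 -80.743]
15.4 [511.901 -83.313]
14.4 [511.551 -81.998]
[-3.699 37.311 -2.345 -0.082 -0.341  0.468]
```

View pics/w4.png

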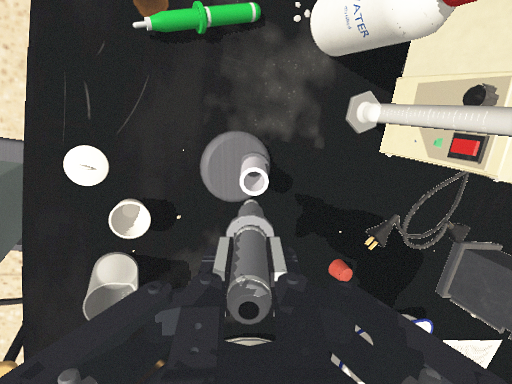

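{"name": "send_rows", "arguments": {
  "motion": [0,0,-2,0,0,0,1,-3.7,37.3,-2.3,-0.082,-0.341,0.468,1,-3.7,37.3,-2.3,-0.082,-0.341,0.468,1,-3.7,37.3,-2.3,-0.082,-0.341,0.468,1,-3.7,37.3,-2.3,-0.082,-0.341,0.468,1,-3.7,37.3,-2.3,-0.082,-0.341,0.468,1,-3.7,37.3,-2.3,-0.082,-0.341,0.468,1,-3.7,37.3,-2.3,-0.082,-0.341,0.468,1,-3.7,37.3,-2.3,-0.082,-0.341,0.468,1,-3.7,37.3,-2.3,-0.082,-0.341,0.468,1,-3.7,37.3,-2.3,-0.082,-0.341,0.468,1,-3.7,37.3,-2.3,-0.082,-0.341,0.468,1]
}}

```text
clock: 11.43
tool_pos: [511.6, -84.5, 213.6]
eef_rot: [[0.964, -0.265, -0.002], [-0.265, -0.964, 0.002], [-0.002, -0.001, -1.0]]
ft_force: [-0.9, 1.4, -0.7]
gripper_width: 17.2
```

```bash
python3 - <<'E'
from fit import *
np.set_printoptions(precision=3,suppress=True)
for i in range(4): c=cam('wrist')
o=manip.get_obs();R=np.array(o['eef_rot']);t=o['tool_pos']
print(o['clock'],t,o['qpos'],o['qd'],row([511.5,-82,215],Rdown(-15)))
save('w5.png',c['image'],1.5)
v,u=np.mgrid[0:384,0:512]; P=pts(c,np.c_[u.ravel(),v.ravel()]); Q=(P-t)@R
# body in tool frame
k=Q[(np.hypot(Q[:,0],Q[:,1])<25)&(Q[:,2]>-60)&(Q[:,2]<100)]
for a in range(-60,100,8):
    q=k[(k[:,2]>a)&(k[:,2]<a+8)]
    if len(q)>5: print(a,len(q),q.mean(0),q.min(0),q.max(0))
n=P[(np.hypot(P[:,0]-511.5,P[:,1]+82)<60)&(P[:,2]>49)&(P[:,2]<56)]
print(len(n),n.mean(0) if len(n) else 0)
E
```

```text
11.6333 [512.223 -79.21  214.829] [ 21.419  10.889 -19.618 106.621   3.919  63.14  -14.451] [-0.3   -0.425 -0.146 -0.194  0.273  0.123 -0.014] [ 0.001  0.288 -0.018 -0.002  0.     0.003]
-60 819 [ -0.557 -11.856 -55.323] [-24.707 -13.439 -59.664] [ 21.936   7.561 -52.017]
-52 2472 [  0.045  -6.423 -47.564] [-23.98  -14.791 -51.976] [ 22.152  11.357 -44.016]
-44 1353 [  0.823  -7.357 -39.684] [-23.978 -14.322 -43.995] [ 21.927  10.975 -36.001]
-36 840 [  1.526  -9.589 -31.936] [-20.757 -12.28  -35.999] [ 23.263  11.73  -28.001]
-28 874 [  1.506  -9.226 -24.234] [-20.865 -12.137 -27.996] [ 24.006  -2.762 -20.02 ]
-20 739 [  1.381  -9.253 -16.273] [-20.894 -12.433 -19.986] [ 23.997  -2.972 -12.01 ]
-12 532 [ 1.503 -9.084 -8.466] [-20.518 -12.125 -11.987] [23.524 -2.886 -4.026]
-4 242 [ 1.791 -8.777 -0.667] [-13.753 -11.212  -3.984] [16.71 -2.82  3.94]
4 183 [ 1.62  -8.519  7.751] [ -7.225 -10.722   4.057] [10.333 -1.751 11.873]
12 682 [ 1.869 -9.827 15.223] [-11.778 -16.054  12.065] [16.151  3.062 19.819]
28 21 [ 2.103 -9.779 34.977] [ -2.032 -10.439  33.837] [ 6.957 -8.686 35.933]
36 85 [ 2.355 -8.904 40.228] [ -6.196 -10.588  36.041] [ 9.866 -4.357 43.894]
44 96 [ 2.47  -8.306 47.756] [ -6.335 -10.367  44.22 ] [10.831 -3.37  51.95 ]
52 25 [ 3.301 -8.448 53.518] [ -5.149 -10.274  52.017] [11.023 -2.518 59.048]
60 18 [ 2.843 -6.583 65.656] [-1.089 -7.868 61.155] [ 7.151 -4.731 67.958]
68 11 [ 1.555 -5.893 68.795] [-2.64  -6.915 68.158] [ 6.401 -3.524 69.723]
1805 [514.57  -79.069  51.892]
```

View pics/w5.png

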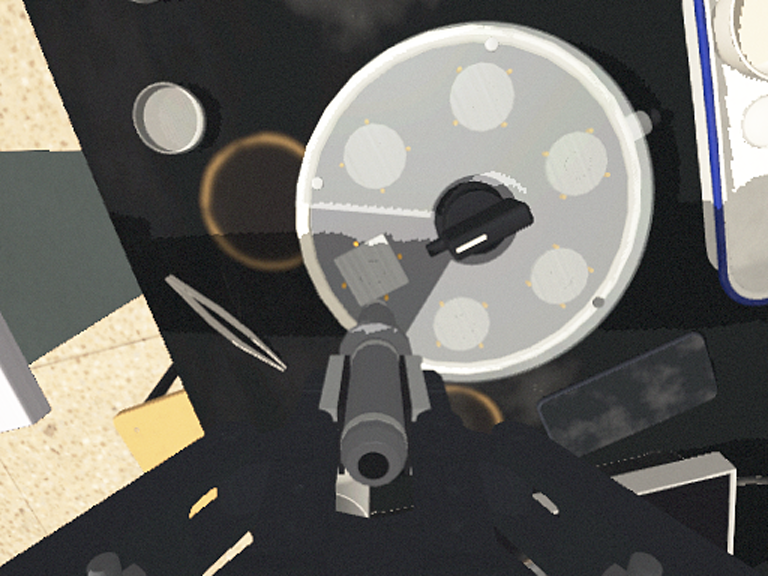

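```bash
python3 - <<'E'
from fit import *
c=cam('wrist'); o=manip.get_obs();R=np.array(o['eef_rot']);t=o['tool_pos']
X=atz(c,np.array([[335,265],[362,308],[407,288],[371,275],[384,238]])/1.5,52.5); print(X)
print('tip est',t+R@[2.4,-1.5,82])
yaw=np.radians(14.4);C=np.array([511.5,-82.])
e=np.array([np.cos(yaw),np.sin(yaw)]);n=np.array([-e[1],e[0]])
q=np.array([C+20*(i*e+j*n) for i,j in((-1,-1),(-1,1),(1,1),(1,-1))]); q=np.c_[q,np.full(4,52.5)]
S=4; x0,y0=200,130
im=cv2.resize(c['image'][130:240,180:330],None,fx=5,fy=5,interpolation=cv2.INTER_CUBIC)
f=lambda p:np.round((p-[180,130]+.5)*5).astype(np.int32)
cv2.polylines(im,[f(proj(c,q))[:,None]],True,(255,0,0),1)
cv2.circle(im,tuple(map(int,f(proj(c,np.r_[C,52.5]))[0])),3,(255,0,0),-1)
cv2.circle(im,tuple(map(int,f(proj(c,t+R@[2.4,-1.5,82]))[0])),3,(0,255,0),-1)
for z,r in((70,4.5),(20,14.5)):
    ang=np.linspace(0,6.28,40); L=np.c_[2.4+r*np.cos(ang),-1.5+r*np.sin(ang),np.full(40,z)]
    cv2.polylines(im,[f(proj(c,t+L@R.T))[:,None]],True,(0,255,0),1)
save('w6.png',im)
E
```

```text
[[ 487.55  -70.53   52.5 ]
 [ 497.5  -106.46   52.5 ]
 [ 532.72 -100.05   52.5 ]
 [ 510.24  -84.11   52.5 ]
 [ 525.81  -60.74   52.5 ]]
tip est [515.07 -78.18 133.08]
```

View pics/w6.png

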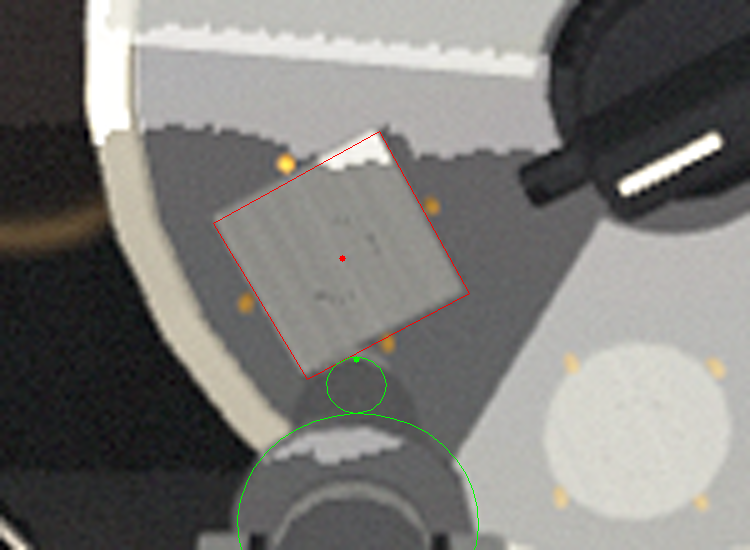

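{"name": "send_rows", "arguments": {
  "motion": [-0.25,0.46,2,0,0,0,1,-0.25,0.46,4,0,0,0,1,-0.25,0.46,6,0,0,0,1,-0.25,0.46,6,0,0,0,1,-0.25,0.46,6,0,0,0,1,-0.25,0.46,6,0,0,0,1]
}}

```text
clock: 12.18
tool_pos: [509.8, -84.0, 156.5]
eef_rot: [[0.966, -0.257, 0.003], [-0.257, -0.966, 0.002], [0.003, -0.002, -1.0]]
ft_force: [0.9, -0.2, -1.2]
gripper_width: 17.5
```

```bash
python3 - <<'E'
from fit import *
c=cam('wrist');c=cam('wrist'); o=manip.get_obs();R=np.array(o['eef_rot']);t=o['tool_pos']
print(t,R[:,2],o['ft_force'],'tip est',t+R@[2.4,-1.5,82])
yaw=np.radians(14.4);C=np.array([511.5,-82.])
e=np.array([np.cos(yaw),np.sin(yaw)]);n=np.array([-e[1],e[0]])
q=np.array([C+20*(i*e+j*n) for i,j in((-1,-1),(-1,1),(1,1),(1,-1))]); q=np.c_[q,np.full(4,52.5)]
def ov(c,x0,y0,w,h,S):
    im=cv2.resize(c['image'][y0:y0+h,x0:x0+w],None,fx=S,fy=S,interpolation=cv2.INTER_CUBIC)
    f=lambda p:np.round((p-[x0,y0]+.5)*S).astype(np.int32)
    cv2.polylines(im,[f(proj(c,q))[:,None]],True,(255,0,0),1)
    tp=t+R@[2.4,-1.5,82]
    cv2.circle(im,tuple(map(int,f(proj(c,np.r_[C,52.5]))[0])),2,(255,0,0),-1)
    cv2.circle(im,tuple(map(int,f(proj(c,tp))[0])),2,(0,255,0),-1)
    return im
s=cam('scene'); u,v=proj(s,t+R@[2.4,-1.5,82])[0].astype(int)
a=ov(c,200,130,100,100,4)
b=ov(s,u-20,v-25,40,40,10)
save('w7.png',np.hstack([a,b]))
E
```

```text
[510.1  -84.41 157.  ] [ 0.  0. -1.] [ 0.29  0.08 -0.31] tip est [513.18 -83.48  75.01]
```

View pics/w7.png

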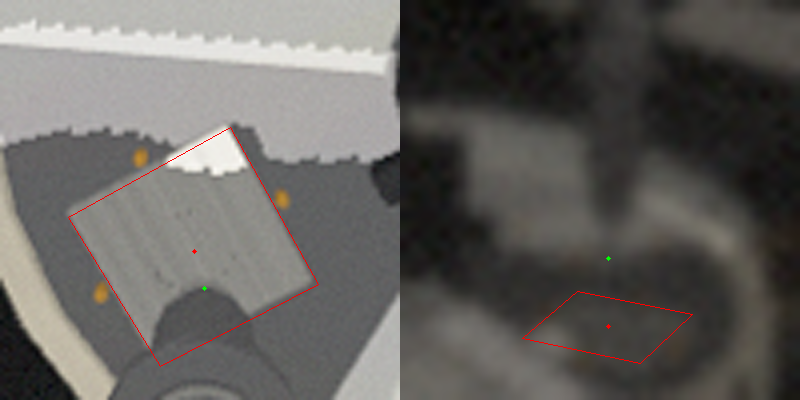

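{"name": "send_rows", "arguments": {
  "motion": [-0.2,-0.1,0.6,0,0,0,1,-0.2,-0.1,1.2,0,0,0,1,-0.2,-0.1,1.7,0,0,0,1,-0.2,-0.1,1.7,0,0,0,1,-0.2,-0.1,1.7,0,0,0,1,-0.2,-0.1,1.7,0,0,0,1,-0.2,-0.1,1.7,0,0,0,1]
}}

```text
clock: 12.92
tool_pos: [507.4, -83.3, 138.6]
eef_rot: [[0.966, -0.258, 0.002], [-0.258, -0.966, 0.002], [0.001, -0.002, -1.0]]
ft_force: [-0.3, -0.4, -0.7]
gripper_width: 17.5
```

{"name": "send_rows", "arguments": {
  "motion": [0,0,0.2,0,0,0,1,0,0,0.4,0,0,0,1,0,0,0.6,0,0,0,1,0,0,0.7,0,0,0,1,0,0,0.7,0,0,0,1,0,0,0.7,0,0,0,1,0,0,0.7,0,0,0,1,0,0,0.7,0,0,0,1]
}}

```text
clock: 13.58
tool_pos: [507.4, -83.2, 131.6]
eef_rot: [[0.966, -0.258, 0.002], [-0.258, -0.966, 0.002], [0.002, -0.002, -1.0]]
ft_force: [-0.3, -0.1, 0.4]
gripper_width: 17.2
```

```bash
python3 - <<'E'
from fit import *
F=[]
for i in range(8):
    c=cam('wrist'); o=manip.get_obs(); F.append(o['ft_force'])
R=np.array(o['eef_rot']);t=o['tool_pos']
print(o['clock'],t,R[:,2],np.mean(F,0),np.std(F,0),'tip est',t+R@[2.4,-1.5,82],o['gripper_width'])
E
```

```text
13.9833 [507.38 -83.21 131.53] [ 0.  0. -1.] [ 0.67 -0.36  0.24] [0.39 0.16 0.53] tip est [510.25 -82.25  49.53] 16.982035406824686
```

{"name": "send_rows", "arguments": {
  "motion": [0,0,0.1,0,0,0,1,0,0,0.2,0,0,0,1,0,0,0.2,0,0,0,1,0,0,0.2,0,0,0,1,0,0,0.2,0,0,0,1,0,0,0.2,0,0,0,1]
}}

```text
clock: 14.48
tool_pos: [507.4, -83.2, 129.5]
eef_rot: [[0.966, -0.258, 0.002], [-0.258, -0.966, 0.002], [0.001, -0.002, -1.0]]
ft_force: [0.7, -0.1, 0.8]
gripper_width: 17.4
```

```bash
python3 - <<'E'
from fit import *
F=[]
for i in range(12):
    c=cam('wrist'); o=manip.get_obs(); F.append(o['ft_force'])
R=np.array(o['eef_rot']);t=o['tool_pos']
print(o['clock'],t,np.mean(F,0),np.std(F,0),'tip',t+R@[2.4,-1.5,82])
v,u=np.mgrid[0:384,0:512]; P=pts(c,np.c_[u.ravel(),v.ravel()]); Q=(P-t)@R
k=Q[(np.hypot(Q[:,0],Q[:,1])<20)]
for a,b in((-46,-41),(12,21),(36,50),(50,75)):
    q=k[(k[:,2]>a)&(k[:,2]<b)&(abs(k[:,0]-2)<15)]; print(a,len(q),q.mean(0),q.min(0),q.max(0))
for x in('top','scene'):
    d=cam(x); 
    for s,e,m in mask('knob_grip',x)[:1]: pass
C=[511.5,-82.,52.5]
tp=t+R@[2.4,-1.5,82]; tp[2]=52.5
im=cv2.resize(c['image'][120:270,170:330],None,fx=3,fy=3,interpolation=cv2.INTER_CUBIC)
u,v=proj(d,C)[0].astype(int); im2=cv2.resize(d['image'][v-30:v+15,u-24:u+24],(480,450),interpolation=cv2.INTER_CUBIC)
for p,col in((C,(255,0,0)),(tp,(0,255,0))):
    cv2.circle(im,tuple(((proj(c,p)[0]-[170,120]+.5)*3).astype(int).tolist()),2,col,-1)
save('w8.png',cv2.resize(np.hstack([im,np.clip(im2*1.8,0,255).astype(np.uint8)]),None,fx=.8,fy=.8))
E
```

```text
15.0833 [507.31 -83.21 129.48] [ 0.73 -0.05  0.78] [0.36 0.46 0.4 ] tip [510.16 -82.25  47.48]
-46 752 [  0.98  -7.85 -43.82] [-12.98 -14.26 -45.99] [ 16.28   8.4  -41.01]
12 686 [  1.89 -10.17  14.91] [-11.82 -16.45  12.03] [16.17  1.94 19.44]
36 160 [ 2.49 -8.87 43.26] [ -6.29 -10.87  36.22] [10.88 -3.7  49.99]
50 77 [ 2.77 -7.94 58.04] [ -5.74 -10.55  50.11] [11.29 -3.47 74.99]
```

View pics/w8.png

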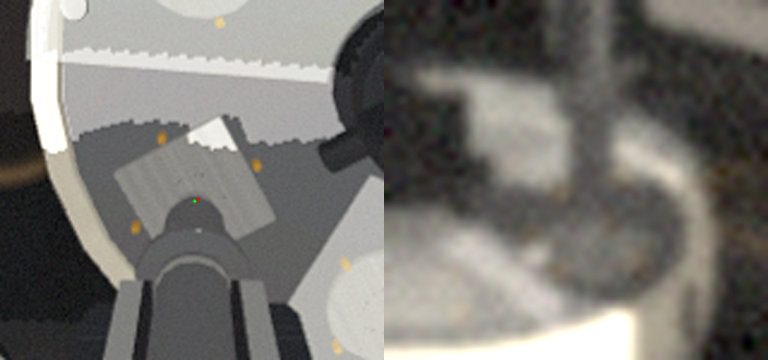

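```bash
python3 -c "
from rig import manip
print(manip.job_done()); o=manip.get_obs(); print(o['clock'],o['tool_pos'],o['ft_force'],o['gripper_width'])"
```

```text
the job is handed in; nothing more can be done
None
the job is handed in; nothing more can be done
```

I turned the carousel 60° clockwise by its knob and let go. The square coupon came to rest in the window. I then drew the grey probe out along its leaning tube, set it upright on the coupon's ring, pressed to about half travel, and handed the job in at about 15 s while still holding it. No verdict was reported.

What the last checks showed:
- **Coupon:** a square drawn at the position I worked out, (511.5, −82), matched the coupon's edges in the close-up pictures. The two knob-angle readings I used for that position differed by about 2°, or 2.6 mm at the coupon.
- **Probe position:** the tip estimate was about 1.4 mm from the ring's middle. The tool stood vertical, and the probe leaned only about 0.01 rad in the gripper.
- **Press depth:** geometry gave about 5 mm of nose travel. The force reading was lower: against the uncertain free-hanging reading it gives about 1.5 N, or roughly 3–4 mm. Both fit the 1.5–8.8 mm limit. Lowering the last 2 mm added about 0.5 N, which is the spring's rate, so the nose was not on its stop.
- **Grip and bystanders:** the probe stayed at about the same place in the grip, with the gripper at 17.4 mm. I saw no bystander moved in the pictures, but I did not re-measure their positions at the end.

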